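# Cap a filled herb jar on the filling stand

### The job

Slide the jar's carriage out from under the hopper, all the way against its stop block. Then take the snap cap that fits the jar (the smaller of the two caps), press it onto the jar's neck until it clicks, and keep pressing past the click until it sits fully home on the jar's shoulder. Finish with the gripper still on the cap, pressing it firmly down; leave the other things on the counter alone.

Things in the scene. Friction and masses are not known exactly. Their poses are not given: they have to be found in the camera images.
- carriage (a joint): Travel of the aluminium carriage along two rods on the steel filling stand, in m: 0 = jar exactly under the hopper spout, 0.18 = against the stop block (hard end of travel). It moves along the -y axis of jar as the value grows. Sliding friction about 2.5 N; it stays where it is left.
- carriage_grip (a point): On the axis of the carriage's upright black grip, 15 mm below its top. The grip is a round post 20 mm in diameter, from 42 to 80 mm above the counter (thinner stem below; carriage plate top at 30 mm). It stands 105 mm from the jar's axis, on the -y side of jar. Axes as jar.
- jar: White ceramic jar, 66 mm in diameter, clamped upright in the carriage and moving with it. Origin: centre of its underside, 30 mm above the counter; z up, y along the slide. Shoulder 70 mm above the origin, then a neck 40 mm in diameter and 18 mm tall whose top 6 mm taper to 28 mm. Four sprung steel beads stick out of the neck 9 mm above the shoulder; they make the cap's click.
- jar_seat (a point): Centre of the jar's flat shoulder, on the jar's axis, 100 mm above the counter. The underside of the cap rests here when the cap is fully home. Axes as jar.
- cap: Grey snap cap that fits: hollow skirt 58 mm in diameter, 24 mm high, on top a round knob 24 mm in diameter up to 50 mm. About 60 g, upright on the counter in one of two places. Origin: centre of its open underside. Opening 43 mm. Over the neck it meets the beads 13 mm above home, needs about 10 N, clicks (force drops) about 9 mm above home, then goes easily to the shoulder. Any yaw will do.
- large_cap: Another grey cap for larger jars, 75 mm in diameter, 24 mm high, with the same 24 mm knob to 50 mm height. Not to be used. Origin: centre of its underside. Stands upright on the counter.
- pan: Brass weighing pan, 110 mm in diameter, 22 mm high, on the counter; origin at the centre of its underside. Leave alone.
- canister: Closed steel canister with a pale label band, 64 mm in diameter, 85 mm high, on the counter; origin at the centre of its underside. Leave alone.
- weight: Brass balance weight, cylinder 32 mm in diameter, 35 mm high, on the counter; origin at the centre of its underside. Leave alone.
- stand: Fixed steel filling stand, base 440 mm long (y) and 120 mm wide. Axes as jar; the carriage travels along -y to the stop block at its -y end. An aluminium hopper hangs 100 mm to +y of the origin: 80 mm wide from 225 to 304 mm above the counter, spout down to 135 mm, over the jar at joint value 0; its column (312 mm high) stands 90 mm to +y of the hopper axis. Origin on the counter.
Things that resemble listed ones, but are neither listed nor needed, are in the scene too. What is shaped like the cap but black, green or purple is not meant.

How it is judged:
By the outcome, as a careful person would: the job done as asked, in the order asked, and still so for the second after the job is handed in, while the arm keeps its last pose, push and grip.
It also fails if it takes over 61 s, if anything falls off the work surface, if the arm or the gripper's body presses on something with over 40 N, if the wrist force passes 120 N, or if a joint passes its speed limit or range.

### The arm

A 6-joint arm with a two-finger parallel gripper is mounted at the origin on the work surface. World frame = base frame: x ahead of the robot, y to its left, z up, the work surface at z = 0. Lengths are in m, angles in rad, forces in N, time in s.
With the tool pointing down it reaches from about 0.4 to 0.825 m from the base axis. Payload 7 kg.
Tool frame: the origin (TCP) lies midway between the tips of the shut fingers; the grasp point (between the pads) lies 19 mm behind it; z points along the fingers, y is the line along which they close (so a half turn about z gives the same grasp; the last joint's range is limited). The gripper opens to 88 mm and grips with 3 to 60 N. Pads are 19 mm wide; open, the fingers measure 130 mm over their backs; the gripper's body (78 mm by 193 mm) begins 47 mm behind the grasp point.
Start: joints at [-0.878, 0.359, 0.012, 0, -1.224, -0.288], TCP at [0.266, -0.62, 0.227] pointing down, gripper open.
Joint ranges: [-3.07, 3.07], [-1.43, 2.12], [-1.02, 1.25], [-3.03, 1.67], [-3.05, -0], [-3.03, 3.03]. Speed limits (rad/s): [2.39, 2.39, 3.01, 3.14, 3.14, 3.14].

### API

Orientations are given as [roll, pitch, yaw] about the fixed x, y, z axes, in that order (R = Rz(yaw) Ry(pitch) Rx(roll)).
In Python, from station import telemetry, eyes, ticket, recognise, trace gives the robot as it stands. The module is installed in compiled form; this text tells all that it offers.
- The arm moves only by the tool servo_tool, never from a script. Its argument "series" is a list that holds one entry, the list of rows, each a list of 4 numbers: the shift along the tool's x, y, z in mm, then the turn about the tool's z in rad. In form: [[[x, y, z, roll], ...]]. A call has exactly 10 rows; each row shifts and turns the commanded pose from where the row before left it, along the tool's axes as they then stand; what a row does not reach is not made up. A row lasts 1/12 s, in which the tool goes at most 41.7 mm and 7.16 degrees, less where a joint would pass 70% of its speed; a pose out of reach is approached as far as the arm can. A call is refused whole if a number of a shift passes 41.7 or a number of a turn 0.125, either way. A call with a gripper value outside its range is refused whole. "claw" is the gripper's target within -1 to 1 (shut at 1, half-way at 0, fully open at -1), set as the call begins (left out, the last holds). The fingers move at their own pace and stop on an object; "grip_force" is the grip in N (left out, the last holds). Time passes only in rows, so rows that do not move let the fingers close, or fill a call up. It gives the time, the measured TCP pose, the force, the opening and the grip force at its end, in the units of the state.
- telemetry.get_state(): the state, without advancing time (a new reading comes with each control period).
- eyes.grab_frame(name): name is "side" or "top"; returns the picture (400x640x3 uint8, red, green, blue); there is no depth.
- eyes.calibration(name): a dict with "mtx" (3x3 intrinsics, pixels), "rvec" (rotation vector, rad) and "tvec" (3), from world to camera coordinates, as OpenCV has them. Camera axes: x right, y down, z forward; pixel columns grow to the right and rows downward; lengths in m; the calibration is good to about 2 mm. A picture is of the moment at which its call begins. calibration takes no time and is no camera call.
- ticket.job_done(): hands the job in; it is judged then, once.
Trained networks look in the newest picture that a camera, given by its name, has taken for a name from the list of things; names that differ only in an ending like _2 or _b are one class to them, and where a whole thing is asked for, a point or a joint stands for the part that bears it (a point fixed in the world has none). Each returns a list of dicts, best first, with "conf" (0 to 1); they miss things now and then, are a little off and sometimes report something else, mostly with a low value. They report only what shows in the picture. A call takes as long as a camera call. They do not tell look-alikes from the thing itself.
- recognise(camera, name): "position" ([x, y, z] in m, in world coordinates, good to about 4 mm: the middle of the surface that is visible of it).
- trace(camera, name): "mask" (400x640 bool, what is visible of it).
The state is a dict: "t": time; "q": joint angles; "qd": joint speeds; "joint_efforts": joint torques, N m; "eef_pos": TCP position; "ee_rot": TCP orientation; "force": force on the tool from outside, world axes, zero at the start; "moment": the same for the moment, N m; "width": finger opening in m; "gripper_force": force on a finger pad.
Only numpy, scipy, OpenCV 4.12 (cv2) and the standard library are available. Lean on these libraries where they do the work, as an engineer would, in place of code of your own. Each camera call takes 0.05 s, during which the arm holds its last target. There are 200 camera calls.

## Working session

There is one attempt and no reset: what is moved stays moved. The work goes in short steps, Python scripts to look and compute and a tool call to move; the robot and the scene stay as the last step left them, time stands still between calls to the robot, and variables do not carry over. Pictures are saved under pics/ and viewed, at most 10 in all, crops included, and the job is handed in when it is done.

Besides the shell and the picture viewer there is one more tool, called after ">>>" as a command line: name --argument value ..., lists and objects as JSON in quotes. servo_tool: Moves the arm, as the interface text tells. Its arguments: {"type":"object","properties":{"series":{"type":"array"},"claw":{"type":"number"},"grip_force":{"type":"number"}},"required":["series"]}

```bash
mkdir -p pics; cat > h.py <<'E'
import numpy as np, cv2
from station import telemetry, eyes, ticket, recognise, trace
def cal(n):
    c=eyes.calibration(n); K=np.array(c['mtx'],float); R=cv2.Rodrigues(np.array(c['rvec'],float))[0]; t=np.array(c['tvec'],float).ravel(); return K,R,t
def atz(n,u,v,z):
    K,R,t=cal(n); d=R.T@np.linalg.inv(K)@[u,v,1]; o=-R.T@t; return o+d*(z-o[2])/d[2]
def proj(n,p):
    K,R,t=cal(n); q=K@(R@np.array(p)+t); return q[:2]/q[2]
def save(n,f):
    im=eyes.grab_frame(n); cv2.imwrite(f,im[:,:,::-1]); return im
E
python3 - <<'E'
from h import *
s=telemetry.get_state(); print(s)
for n in('side','top'):
    save(n,f'pics/{n}0.png'); K,R,t=cal(n); print(n,-R.T@t)
    for k in('carriage_grip','jar','cap','large_cap','canister','weight','pan','stand'):
        for r in recognise(n,k)[:3]: print(k,np.round(r['position'],3),round(r['conf'],2),proj(n,r['position']).round())
E
```

```text
{'t': 0.0, 'q': array([-8.77885616e-01,  3.59376143e-01,  1.10893801e-02, -3.68804661e-04,
       -1.22414894e+00, -2.88084047e-01]), 'qd': array([-0.00221811,  0.00071212, -0.00039185,  0.00130509, -0.00143098,
        0.00170232]), 'joint_efforts': array([ 1.02642527e-03, -5.82721782e+01,  2.93051291e+01,  6.99727848e+00,
        6.74785028e-03, -1.34798138e-04]), 'eef_pos': array([ 0.26562917, -0.61999699,  0.22563959]), 'ee_rot': array([ 3.13992232e+00, -1.33404236e-04, -2.73689146e+00]), 'force': array([-0.88490107,  0.92078689, -0.87514048]), 'moment': array([ 0.01644044, -0.05208019, -0.02233474]), 'gripper_force': 0.0, 'width': 0.08732202251506295}
side [0.30165303 0.79289873 0.7396736 ]
jar [0.563 0.128 0.046] 0.78 [299. 258.]
cap [ 0.346 -0.352  0.024] 0.67 [403. 189.]
cap [ 0.396 -0.19   0.023] 0.65 [381. 212.]
cap [ 0.455 -0.298  0.028] 0.55 [371. 190.]
large_cap [ 0.627 -0.304  0.027] 0.55 [325. 180.]
canister [0.385 0.341 0.063] 0.81 [341. 339.]
pan [ 0.808 -0.035  0.012] 0.81 [247. 214.]
pan [0.575 0.187 0.042] 0.35 [287. 273.]
stand [0.575 0.187 0.042] 0.93 [287. 273.]
stand [0.564 0.126 0.042] 0.38 [299. 259.]
top [ 0.51672731 -0.02406814  1.06533352]
carriage_grip [0.573 0.072 0.031] 0.85 [283. 185.]
jar [0.574 0.07  0.03 ] 0.77 [284. 185.]
cap [ 0.4   -0.199  0.026] 0.93 [389. 249.]
cap [ 0.474 -0.404  0.023] 0.89 [466. 219.]
cap [ 0.452 -0.306  0.02 ] 0.72 [429. 228.]
large_cap [ 0.625 -0.315  0.023] 0.58 [430. 161.]
canister [0.389 0.312 0.087] 0.65 [186. 261.]
weight [ 0.743 -0.161  0.036] 0.43 [370. 118.]
pan [ 0.778 -0.043  0.011] 0.89 [325. 108.]
```

View pics/side0.png

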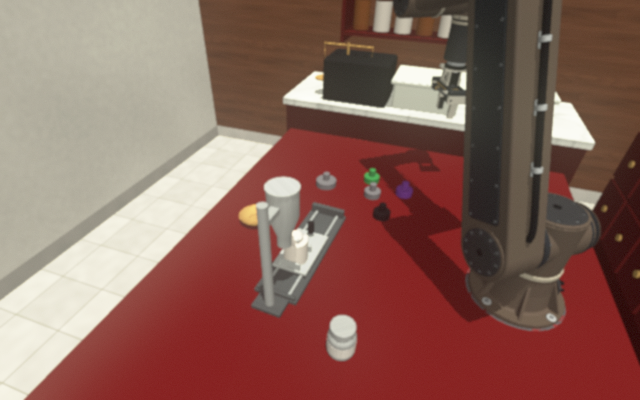

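View pics/top0.png

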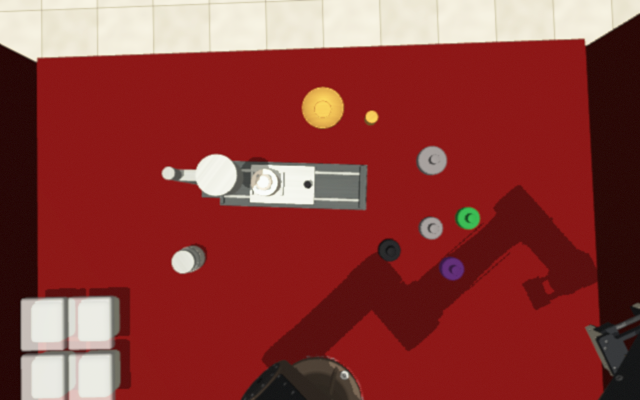

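```bash
python3 - <<'E'
from h import *
im=cv2.imread('pics/top0.png')
cv2.imwrite('pics/c1.png',cv2.resize(im[140:250,200:460],(780,330),interpolation=cv2.INTER_CUBIC))
for a,(u,v,z) in dict(grip=(308,184,.08),neck=(265,181,.118),cap=(431.5,228,.05),big=(432.5,159,.05),endA=(366.5,165,.02),endB=(366,209,.02)).items(): print(a,atz('top',u,v,z).round(3))
for k in('cap','large_cap'):
  for r in trace('top',k)[:4]:
    ys,xs=np.nonzero(r['mask']); print(k,r['conf'],len(xs),xs.mean(),ys.mean(),np.ptp(xs),np.ptp(ys))
E
```

```text
grip [0.572 0.005 0.08 ]
neck [0.58  0.107 0.118]
cap [ 0.453 -0.305  0.05 ]
big [ 0.629 -0.314  0.05 ]
endA [ 0.621 -0.149  0.02 ]
endB [ 0.505 -0.144  0.02 ]
cap 0.79 426 429.86384976525824 227.50469483568074 23 21
cap 0.71 443 388.8645598194131 249.2957110609481 24 22
cap 0.63 384 466.7473958333333 217.69010416666666 22 19
cap 0.58 429 451.3356643356643 268.05594405594405 24 22
large_cap 0.87 702 430.9387464387464 160.37891737891738 30 28
```

View pics/c1.png

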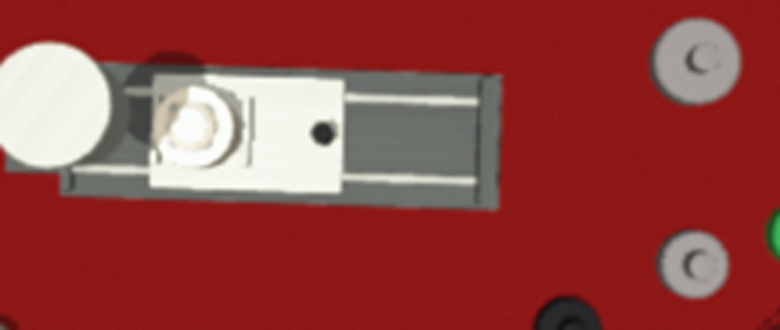

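>>> servo_tool --series '[[[0, 0, 0, -0.1166], [0, 0, 0, -0.1166], [0, 0, 0, -0.1166], [0, 0, 0, -0.1166], [0, 0, 0, -0.1166], [0, 0, 0, -0.1166], [0, 0, 0, -0.1166], [0, 0, 0, -0.1166], [0, 0, 0, -0.1166], [0, 0, 0, -0.1166]]]' --claw -1

```text
t: 1.83
eef_pos: [0.2658, -0.6204, 0.2266]
ee_rot: [3.142, -0.0, -1.565]
force: [-0.1, 0.1, -0.2]
width: 0.0876
gripper_force: 0.0
```

>>> servo_tool --series '[[[-31, -15, 0, 0], [-31, -15, 0, 0], [-31, -15, 0, 0], [-31, -15, 0, 0], [-31, -15, 0, 0], [-31, -15, 0, 0], [-31, -15, 0, 0], [-31, -15, 0, 0], [-31, -15, 0, 0], [-31, -15, 0, 0]]]'

```text
t: 2.67
eef_pos: [0.4163, -0.3089, 0.2269]
ee_rot: [-3.141, -0.0, -1.571]
force: [0.8, -0.5, -0.1]
width: 0.0879
gripper_force: 0.0
```

>>> servo_tool --series '[[[-31, -15, 0, 0], [-31, -15, 0, 0], [-31, -15, 0, 0], [-31, -15, 0, 0], [-31, -15, 0, 0], [-31, -15, 0, 0], [-31, -15, 0, 0], [-31, -15, 0, 0], [-31, -15, 0, 0], [0, 0, 0, 0]]]'

```text
t: 3.5
eef_pos: [0.5532, -0.0272, 0.2265]
ee_rot: [-3.14, 0.0, -1.567]
force: [0.4, -1.3, 0.7]
width: 0.0879
gripper_force: 0.0
```

>>> servo_tool --series '[[[-17, -10, 0, 0], [-17, -9, 20, 0], [0, 0, 30, 0], [0, 0, 30, 0], [0, 0, 30, 0], [0, 0, 30, 0], [0, 0, 25, 0], [0, 0, 15, 0], [0, 0, 0, 0], [0, 0, 0, 0]]]'

```text
t: 4.33
eef_pos: [0.5696, 0.0024, 0.0462]
ee_rot: [3.14, -0.001, -1.571]
force: [-0.7, -0.2, 0.9]
width: 0.0878
gripper_force: 0.0
```

```bash
python3 - <<'E'
from h import *
im=save('side','pics/s1.png')
p=proj('side',[.572,.005,.065]).astype(int);print(p, proj('side',[.572,.005,.08]))
cv2.imwrite('pics/s1c.png',cv2.resize(im[p[1]-70:p[1]+70,p[0]-90:p[0]+90,::-1],(720,560),interpolation=cv2.INTER_CUBIC))
E
```

```text
[311 224] [311.33152496 220.95454582]
```

View pics/s1c.png

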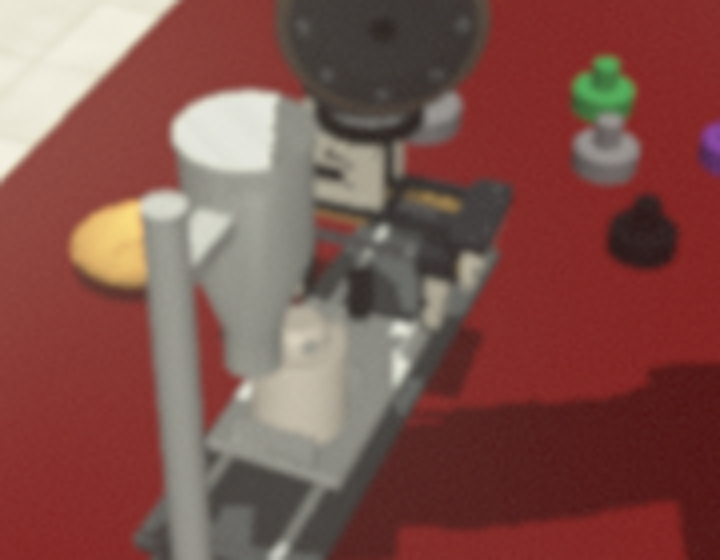

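>>> servo_tool --series '[[[0, 0, 0, 0], [0, 0, 0, 0], [0, 0, 0, 0], [0, 0, 0, 0], [0, 0, 0, 0], [0, 0, 0, 0], [0, 0, 0, 0], [0, 0, 0, 0], [0, 0, 0, 0], [0, 0, 0, 0]]]' --claw 1 --grip_force 40

```text
t: 5.22
eef_pos: [0.5698, 0.0026, 0.0465]
ee_rot: [3.142, -0.0, -1.571]
force: [-0.0, -0.1, 0.1]
width: 0.0262
gripper_force: 0.0
```

>>> servo_tool --series '[[[0, 0, 0, 0], [0, 0, 0, 0], [0, 0, 0, 0], [4, 0, 0, 0], [10, 0, 0, 0], [10, 0, 0, 0], [10, 1, 0, 0], [10, 0, 0, 0], [10, 1, 0, 0], [0, 0, 0, 0]]]'

```text
t: 6.05
eef_pos: [0.5693, -0.0531, 0.0469]
ee_rot: [-3.139, -0.0, -1.571]
force: [7.2, -3.1, -4.1]
width: 0.0193
gripper_force: 40.0
```

>>> servo_tool --series '[[[10, 0, 0, 0], [10, 0, 0, 0], [10, 0, 0, 0], [8, 0, 0, 0], [6, 0, 0, 0], [4, 0, 0, 0], [0, 0, 0, 0], [0, 0, 0, 0], [0, 0, 0, 0], [0, 0, 0, 0]]]'

```text
t: 6.88
eef_pos: [0.5664, -0.1012, 0.0468]
ee_rot: [3.139, -0.001, -1.571]
force: [-2.7, -2.7, 6.5]
width: 0.0192
gripper_force: 40.0
```

>>> servo_tool --series '[[[4, 0, 0, 0], [4, 0, 0, 0], [4, 0, 0, 0], [2, 0, 0, 0], [2, 0, 0, 0], [1, 0, 0, 0], [0, 0, 0, 0], [0, 0, 0, 0], [0, 0, 0, 0], [0, 0, 0, 0]]]'

```text
t: 7.72
eef_pos: [0.5657, -0.1133, 0.0467]
ee_rot: [3.139, 0.004, -1.571]
force: [-10.2, 28.2, 15.1]
width: 0.0191
gripper_force: 40.0
```

>>> servo_tool --series '[[[0, 0, 0, 0], [0, 0, 0, 0], [0, 0, 0, 0], [0, 0, 0, 0], [0, 0, 0, 0], [0, 0, 0, 0], [0, 0, 0, 0], [0, 0, 0, 0], [0, 0, 0, 0], [0, 0, 0, 0]]]' --claw -1

```text
t: 8.55
eef_pos: [0.5678, -0.1165, 0.0465]
ee_rot: [3.142, -0.0, -1.571]
force: [0.5, 0.2, 0.5]
width: 0.0803
gripper_force: 0.0
```

>>> servo_tool --series '[[[0, 0, -30, 0], [0, 0, -30, 0], [0, 0, -30, 0], [0, 0, -30, 0], [20, 12, -20, 0], [37, 22, 0, 0], [37, 22, 0, 0], [37, 22, 0, 0], [37, 22, 0, 0], [17, 14, 0, 0]]]'

```text
t: 9.38
eef_pos: [0.4546, -0.2992, 0.1867]
ee_rot: [3.141, -0.0, -1.572]
force: [0.6, -0.1, -0.3]
width: 0.0872
gripper_force: 0.0
```

```bash
python3 - <<'E'
from h import *
im=save('top','pics/t1.png')
cv2.imwrite('pics/t1c.png',cv2.resize(im[130:260,240:480,::-1],None,fx=3.3,fy=3.3,interpolation=cv2.INTER_CUBIC))
print(telemetry.get_state()['eef_pos'])
for k in('jar','carriage_grip','jar_seat'):
    for r in recognise('top',k)[:2]: print(k,np.round(r['position'],3),r['conf'],proj('top',r['position']))
    for r in trace('top',k)[:1]:
        ys,xs=np.nonzero(r['mask']); print(len(xs),xs.min(),xs.max(),ys.min(),ys.max())
E
```

```text
[ 0.4528667  -0.30025191  0.18662478]
jar [ 0.573 -0.02   0.03 ] 0.86 [318.34876051 184.41936567]
jar [ 0.625 -0.319  0.025] 0.19 [431.91355501 161.57386266]
1865 294 358 166 204
carriage_grip [ 0.576 -0.024  0.032] 0.96 [319.72553878 182.97843188]
1775 293 358 167 204
1839 294 358 166 204
```

View pics/t1c.png

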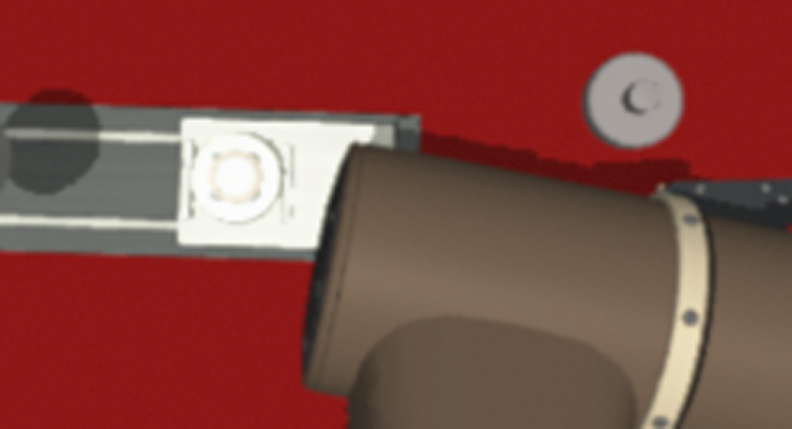

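```bash
python3 - <<'E'
from h import *
print('neck',atz('top',311.5,183.9,.118),'shoulder',atz('top',311.7,183.5,.1))
im=cv2.imread('pics/top0.png'); g=cv2.cvtColor(im,cv2.COLOR_BGR2HSV)
m=(g[:,:,1]<60).astype(np.uint8)
n,l,s,c=cv2.connectedComponentsWithStats(m[200:260,405:458])
i=1+s[1:,4].argmax(); x,y,w,h,a=s[i]; u,v=405+x+(w-1)/2,200+y+(h-1)/2
print(w,h,a,u,v,'bbox@.02',atz('top',u,v,.02),'centroid@.022',atz('top',405+c[i][0],200+c[i][1],.022))
print('knob',atz('top',433.3-.5,228.3-.5,.05))
im=cv2.imread('pics/s1.png'); g=cv2.cvtColor(im,cv2.COLOR_BGR2HSV)
print('side cap expected',proj('side',[.455,-.304,.024]), proj('side',[.455,-.304,.05]))
cv2.imwrite('pics/s1d.png',cv2.resize(im[165:205,350:400],(750,600),interpolation=cv2.INTER_CUBIC))
E
```

```text
neck [ 0.56955594 -0.00434906  0.118     ] shoulder [ 0.57152357 -0.00448784  0.1       ]
23 22 395 430.0 227.5 bbox@.02 [ 0.45233956 -0.3095272   0.02      ] centroid@.022 [ 0.45220951 -0.30999881  0.022     ]
knob [ 0.45324963 -0.30838503  0.05      ]
side cap expected [370.97092099 190.25649734] [371.80859952 184.11517386]
```

View pics/s1d.png

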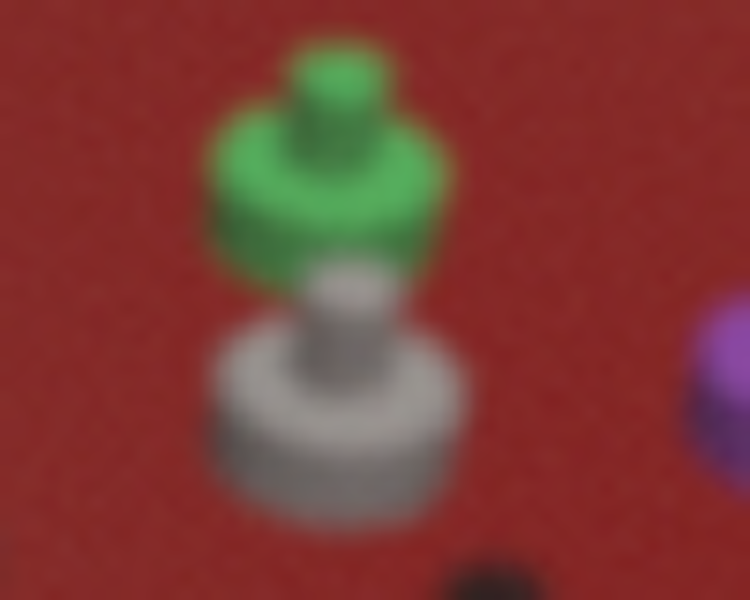

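>>> servo_tool --series '[[[7, 0, 25, 0], [0, 0, 30, 0], [0, 0, 30, 0], [0, 0, 30, 0], [0, 0, 25, 0], [0, 0, 14, 0], [0, 0, 5, 0], [0, 0, 0, 0], [0, 0, 0, 0], [0, 0, 0, 0]]]'

```text
t: 10.57
eef_pos: [0.4578, -0.3037, 0.0288]
ee_rot: [-3.14, -0.001, -1.57]
force: [-0.6, 0.6, 0.1]
width: 0.0875
gripper_force: 0.0
```

>>> servo_tool --series '[[[0, 0, 0, 0], [0, 0, 0, 0], [0, 0, 0, 0], [0, 0, 0, 0], [0, 0, 0, 0], [0, 0, 0, 0], [0, 0, 0, 0], [0, 0, 0, 0], [0, 0, 0, 0], [0, 0, 0, 0]]]' --claw 1 --grip_force 40

```text
t: 11.4
eef_pos: [0.4564, -0.3037, 0.0275]
ee_rot: [3.141, 0.0, -1.571]
force: [-0.7, 0.5, -0.2]
width: 0.0266
gripper_force: 0.2
```

>>> servo_tool --series '[[[0, 0, 0, 0], [0, 0, 0, 0], [0, 0, 0, 0], [0, 0, 0, 0], [0, 0, -2, 0], [0, 0, -3, 0], [0, 0, -5, 0], [0, 0, -15, 0], [0, 0, -15, 0], [0, 0, 0, 0]]]'

```text
t: 12.23
eef_pos: [0.4585, -0.3044, 0.0707]
ee_rot: [-3.137, -0.002, -1.57]
force: [0.0, -0.2, -0.3]
width: 0.0228
gripper_force: 40.0
```

>>> servo_tool --series '[[[0, 0, -35, 0], [0, 0, -35, 0], [-20, -8, -35, 0], [-40, -15, 0, 0], [-40, -15, 0, 0], [-40, -15, 0, 0], [-40, -15, 0, 0], [-40, -15, 0, 0], [-40, -15, 0, 0], [-40, -15, 0, 0]]]'

```text
t: 13.07
eef_pos: [0.5673, -0.0085, 0.1729]
ee_rot: [-3.141, 0.0, -1.571]
force: [0.3, -1.0, -0.5]
width: 0.0231
gripper_force: 40.0
```

>>> servo_tool --series '[[[0, 0, 0, 0], [0, 0, 0, 0], [0, 0, 0, 0], [0, 0, 0, 0], [0, 0, 0, 0], [0, 0, 0, 0], [0, 0, 0, 0], [0, 0, 0, 0], [0, 0, 0, 0], [0, 0, 0, 0]]]'

```text
t: 13.9
eef_pos: [0.567, -0.0108, 0.1726]
ee_rot: [-3.141, 0.0, -1.571]
force: [0.3, -0.5, 0.2]
width: 0.0229
gripper_force: 40.0
```

```bash
python3 - <<'E'
from h import *
p=telemetry.get_state()['eef_pos'];print(p)
im=save('side','pics/s2.png')
q=proj('side',[.571,-.005,.13]).astype(int)-[45,36]
print(q,'capbottom exp',proj('side',[p[0],p[1],p[2]-.027]),'jar shoulder',proj('side',[.571,-.005,.1]),'neck top',proj('side',[.571,-.005,.118]))
cv2.imwrite('pics/s2c.png',cv2.resize(im[q[1]:q[1]+72,q[0]:q[0]+90,::-1],None,fx=8,fy=8,interpolation=cv2.INTER_CUBIC))
E
```

```text
[ 0.56703272 -0.010822    0.17261346]
[268 169] capbottom exp [315.22256767 199.98757127] jar shoulder [312.9238629  213.63322913] neck top [313.04030074 208.64999315]
```

View pics/s2c.png

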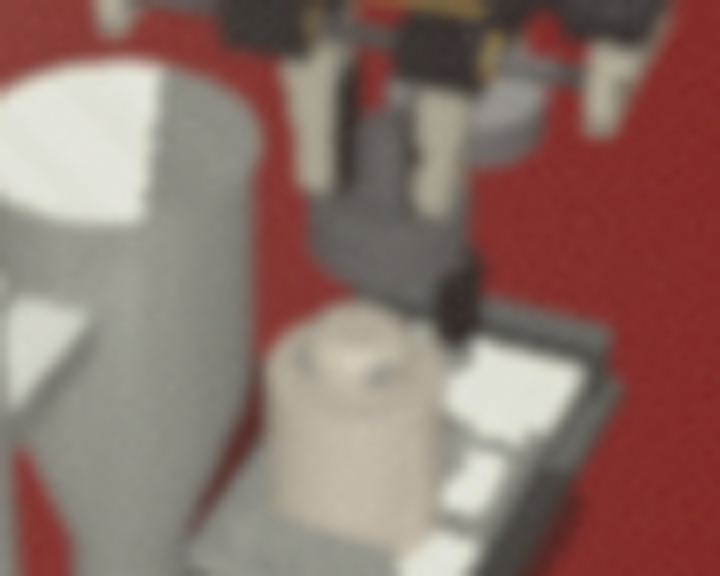

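```bash
python3 - <<'E'
from h import *
def circ(x,y,z,r):
    P=np.array([proj('side',[x+r*np.cos(a),y+r*np.sin(a),z]) for a in np.linspace(0,6.28,60)]); P=(P-[268,169])*8+4; return P
im=cv2.imread('pics/s2.png')[169:241,268:358]; im=cv2.resize(im,None,fx=8,fy=8,interpolation=cv2.INTER_CUBIC)
p=[.567,-.0108,.1726]
for (x,y,z,r,c) in [(*p[:2],p[2]-.027,.029,(0,255,0)),(*p[:2],p[2]-.003,.029,(0,255,0)),(.571,-.005,.1,.033,(255,0,0)),(.571,-.005,.118,.014,(255,0,0)),(.571,-.005,.03,.033,(255,0,0))]:
    cv2.polylines(im,[circ(x,y,z,r).astype(int)],True,c,1)
cv2.imwrite('pics/s2o.png',im)
for d in ([.01,0,0],[0,.01,0],[0,0,.01]): print(d,(proj('side',np.array([.57,-.005,.13])+d)-proj('side',[.57,-.005,.13]))*8)
E
```

```text
[0.01, 0, 0] [-26.3585931   -5.86314606]
[0, 0.01, 0] [-9.3716856  15.47166251]
[0, 0, 0.01] [  0.54850242 -22.81782652]
```

View pics/s2o.png

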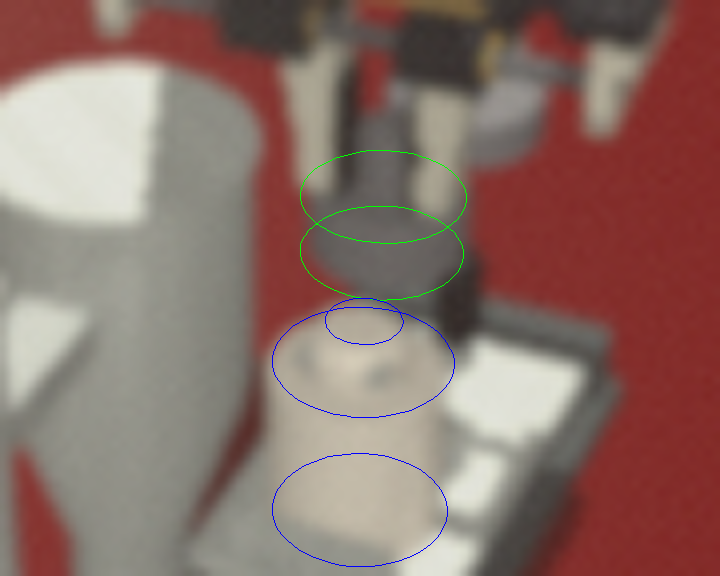

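>>> servo_tool --series '[[[-3, -4, 0, 0], [-4, -4, 0, 0], [0, 0, 5, 0], [0, 0, 5, 0], [0, 0, 5, 0], [0, 0, 0, 0], [0, 0, 0, 0], [0, 0, 0, 0], [0, 0, 0, 0], [0, 0, 0, 0]]]'

```text
t: 14.78
eef_pos: [0.5752, -0.0036, 0.1578]
ee_rot: [-3.141, 0.0, -1.571]
force: [-0.6, -0.0, -0.7]
width: 0.0229
gripper_force: 40.0
```

```bash
python3 - <<'E'
from h import *
p=telemetry.get_state()['eef_pos'];print(p)
def circ(x,y,z,r):
    P=np.array([proj('side',[x+r*np.cos(a),y+r*np.sin(a),z]) for a in np.linspace(0,6.28,60)]); return (P-[283,175])*12+6
im=save('side','pics/s3.png')[175:223,283:343,::-1]
im=cv2.resize(im,None,fx=12,fy=12,interpolation=cv2.INTER_CUBIC)
for (x,y,z,r,c) in [(.572,-.006,.1306,.029,(0,255,0)),(.572,-.006,.1546,.029,(0,255,0)),(.572,-.006,.1,.033,(255,0,0)),(.572,-.006,.118,.014,(255,0,0))]:
    cv2.polylines(im,[circ(x,y,z,r).astype(int)],True,c,1)
cv2.imwrite('pics/s3o.png',im)
E
```

```text
[ 0.57518379 -0.0036065   0.15784721]
```

View pics/s3o.png

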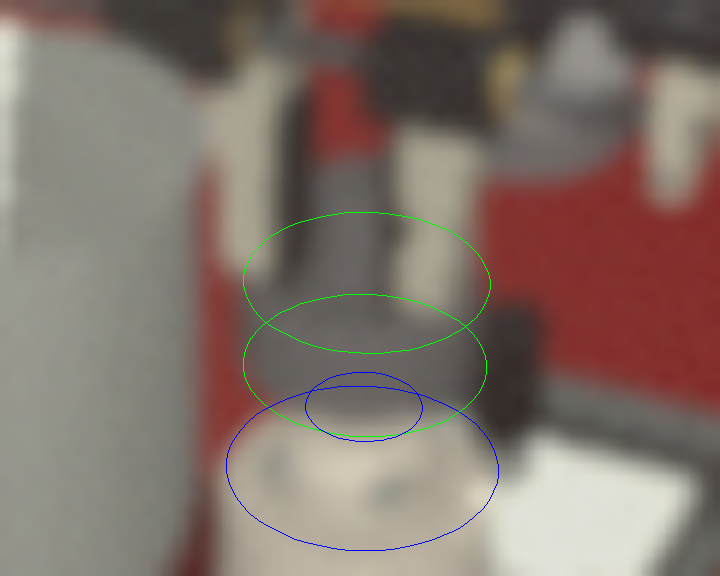

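>>> servo_tool --series '[[[0, 0, 3, 0], [0, 0, 3, 0], [0, 0, 3, 0], [0, 0, 2, 0], [0, 0, 2, 0], [0, 0, 2, 0], [0, 0, 1, 0], [0, 0, 0, 0], [0, 0, 0, 0], [0, 0, 0, 0]]]'

```text
t: 15.67
eef_pos: [0.576, -0.0041, 0.1439]
ee_rot: [-3.139, -0.001, -1.57]
force: [-2.9, -2.6, 15.2]
width: 0.0227
gripper_force: 40.1
```

>>> servo_tool --series '[[[0, 0, -2, 0], [0, 0, -2, 0], [1.5, 1.5, 0, 0], [1.5, 1.5, 0, 0], [0, 0, 0, 0], [0, 0, 2, 0], [0, 0, 2, 0], [0, 0, 0, 0], [0, 0, 0, 0], [0, 0, 0, 0]]]'

```text
t: 16.5
eef_pos: [0.5724, -0.0071, 0.1431]
ee_rot: [-3.14, -0.001, -1.57]
force: [-4.6, -2.0, 12.4]
width: 0.0227
gripper_force: 40.0
```

>>> servo_tool --series '[[[0, 0, -2, 0], [0, 0, -2, 0], [1, 2, 0, 0], [0.5, 1.5, 0, 0], [0, 0, 0, 0], [0, 0, 2, 0], [0, 0, 2, 0], [0, 0, 0, 0], [0, 0, 0, 0], [0, 0, 0, 0]]]'

```text
t: 17.33
eef_pos: [0.5685, -0.0086, 0.143]
ee_rot: [-3.141, -0.001, -1.57]
force: [-6.2, -1.3, 13.8]
width: 0.023
gripper_force: 40.1
```

```bash
python3 - <<'E'
from h import *
s=telemetry.get_state();print(s['eef_pos'],s['force'],s['moment'])
a=eyes.grab_frame('side')[170:230,283:343,::-1]
for r in trace('side','cap')[:3]:
    ys,xs=np.nonzero(r['mask']);print('cap',r['conf'],xs.min(),xs.max(),ys.min(),ys.max())
for r in trace('side','jar')[:2]:
    ys,xs=np.nonzero(r['mask']);print('jar',r['conf'],xs.min(),xs.max(),ys.min(),ys.max())
b=eyes.grab_frame('top')[150:210,280:340,::-1]
f=lambda i:cv2.resize(i,(400,400),interpolation=cv2.INTER_CUBIC)
c=cv2.imread('pics/s3.png')[170:230,283:343]
cv2.imwrite('pics/m4.png',np.hstack([f(a),f(c)]));cv2.imwrite('pics/t4.png',b)
E
```

```text
[ 0.56847397 -0.00857628  0.14301432] [-6.18857685 -1.3107727  13.81060501] [-0.16621925  2.30688324  0.04979598]
cap 0.77 305 324 192 213
cap 0.77 396 411 182 198
cap 0.61 363 378 169 185
jar 0.79 292 338 212 247
jar 0.24 305 324 192 213
```

View pics/m4.png

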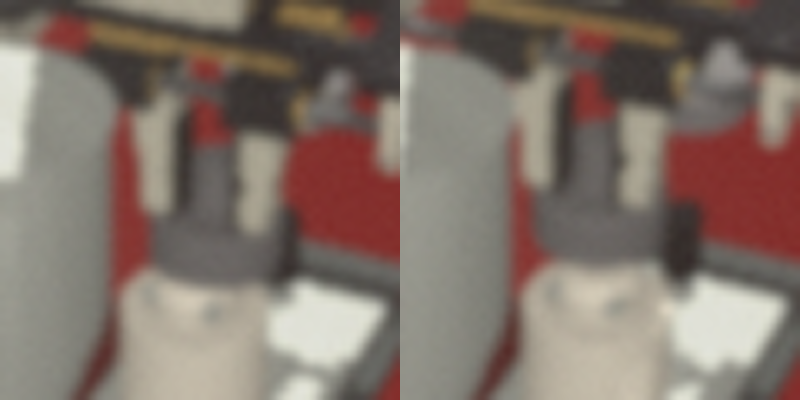

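```bash
python3 - <<'E'
from h import *
print('bead',atz('side',305,214,.109),atz('side',314.3,216,.109))
from scipy.optimize import least_squares
# sub-pixel extents from saved side pic s3: dark-cap / jar profile
im=cv2.imread('pics/s3.png').astype(float)
hsv=cv2.cvtColor(im.astype(np.uint8),cv2.COLOR_BGR2HSV)
for u in (308,310,312,314,316): print(u,im[198:224,u].sum(1).astype(int)//3)
for v in (204,206,216,222,228,234): print(v,'r',im[v,295:330,2].astype(int),'g',im[v,295:330,1].astype(int))
E
```

```text
bead [0.58780702 0.01592873 0.109     ] [0.55985405 0.01530999 0.109     ]
308 [ 87  91  95  97  99 102  99  99  99 101 106 130 155 170 177 180 179 174
 170 171 171 170 173 177 178 178]
310 [ 96  96  94  96 101 104 103 101 101 103 106 122 148 170 184 192 193 188
 182 178 175 170 169 173 180 182]
312 [100  96  94  97 100 102 105 102 102 102 105 116 141 166 183 194 196 191
 182 179 176 172 172 175 181 185]
314 [ 90  86  89  90  97 104 103 101 102 100 104 118 143 167 180 188 182 165
 159 163 170 170 169 175 180 182]
316 [132 129 116 103 101 102 101  99 100  98 106 125 150 169 180 177 166 152
 154 161 167 171 173 176 176 179]
204 r [133 130 125 120 123 128 128 120 104  97 100 100 104 104 105 107 108 109
 108 108 107 105 104 102  99  93  89  76  61  57  54  57  73 102 123] g [132 129 124 113  91  68  59  67  79  88  95  96  98  99 102 103 103 104
 103 102 102 101  98  96  95  90  83  70  55  50  46  47  49  52  51]
206 r [132 127 123 119 123 129 131 127 119 107 100 100 101 103 105 106 105 107
 106 106 104 105 100 100  98  93  84  71  58  52  54  56  68  91 110] g [132 127 124 111  92  70 
[... 593 characters left out ...]
45 158 167 173 177 180 181 181 183 184 185
 186 183 182 180 181 179 174 170 164 158 166 190 206 216 222 225 227]
228 r [ 92  95 111 127 135 142 149 158 168 175 181 185 189 191 191 194 194 196
 193 193 193 199 198 196 192 183 168 166 178 192 201 206 194 167 146] g [ 65  68  96 121 134 141 146 151 161 167 172 177 181 183 183 186 186 187
 184 184 184 190 188 187 184 175 161 161 176 193 203 208 195 168 145]
234 r [137 140 148 149 150 148 145 148 151 156 161 168 175 178 186 190 192 192
 193 194 193 199 200 197 192 177 164 166 182 189 173 150 140 137 125] g [137 141 149 149 150 148 145 148 149 154 158 163 169 172 178 182 183 185
 185 186 184 191 192 189 182 168 157 162 183 190 175 149 140 136 124]
```

>>> servo_tool --series '[[[0, 0, -3, 0], [0, 0, -3, 0], [-4, -2.5, 0, 0], [-4, -2, 0, 0], [-4, -2, 0, 0], [0, 0, 0, 0], [0, 0, 3, 0], [0, 0, 2, 0], [0, 0, 0, 0], [0, 0, 0, 0]]]'

```text
t: 18.37
eef_pos: [0.5748, 0.0037, 0.1422]
ee_rot: [3.141, -0.0, -1.571]
force: [-1.1, -0.4, -0.7]
width: 0.0227
gripper_force: 40.0
```

>>> servo_tool --series '[[[0, 0, 1, 0], [0, 0, 1, 0], [0, 0, 1, 0], [0, 0, 0, 0], [0, 0, 0, 0], [0, 0, 0, 0], [0, 0, 0, 0], [0, 0, 0, 0], [0, 0, 0, 0], [0, 0, 0, 0]]]'

```text
t: 19.2
eef_pos: [0.5751, 0.0039, 0.1397]
ee_rot: [-3.141, -0.0, -1.571]
force: [-1.0, 1.1, 3.7]
width: 0.0227
gripper_force: 40.0
```

>>> servo_tool --series '[[[0, 0, 1, 0], [0, 0, 1, 0], [0, 0, 1, 0], [0, 0, 1, 0], [0, 0, 1, 0], [0, 0, 1, 0], [0, 0, 0, 0], [0, 0, 0, 0], [0, 0, 0, 0], [0, 0, 0, 0]]]'

```text
t: 20.03
eef_pos: [0.5761, 0.0034, 0.137]
ee_rot: [-3.138, -0.001, -1.57]
force: [-7.2, -1.0, 24.9]
width: 0.0228
gripper_force: 41.6
```

>>> servo_tool --series '[[[0, 1, 0, 0], [0, 0.5, 0, 0], [0, 0, 0, 0], [0, 0, 0, 0], [0, 0, 0, 0], [0, 0, 0, 0], [0, 0, 0, 0], [0, 0, 0, 0], [0, 0, 0, 0], [0, 0, 0, 0]]]'

```text
t: 20.87
eef_pos: [0.573, 0.0039, 0.1327]
ee_rot: [3.14, -0.0, -1.571]
force: [-1.0, 2.1, -4.7]
width: 0.0228
gripper_force: 39.9
```

Clicked (force dropped, z fell to 0.133). Continue to the shoulder.

>>> servo_tool --series '[[[0, 0, 1, 0], [0, 0, 1, 0], [0, 0, 1, 0], [0, 0, 1, 0], [0, 0, 1, 0], [0, 0, 1, 0], [0, 0, 0, 0], [0, 0, 0, 0], [0, 0, 0, 0], [0, 0, 0, 0]]]'

```text
t: 21.7
eef_pos: [0.5739, 0.004, 0.1284]
ee_rot: [-3.141, 0.0, -1.57]
force: [-3.9, 4.2, 1.9]
width: 0.0228
gripper_force: 39.9
```

>>> servo_tool --series '[[[0, 0, 1, 0], [0, 0, 1, 0], [0, 0, 1, 0], [0, 0, 0, 0], [0, 0, 0, 0], [0, 0, 0, 0], [0, 0, 0, 0], [0, 0, 0, 0], [0, 0, 0, 0], [0, 0, 0, 0]]]'

```text
t: 22.53
eef_pos: [0.5745, 0.0045, 0.1275]
ee_rot: [-3.138, 0.0, -1.57]
force: [-10.8, 7.9, 17.2]
width: 0.0234
gripper_force: 40.1
```

>>> servo_tool --series '[[[0, 1, 0, 0], [0, 0, 1, 0], [0, 0, 1, 0], [0, 0, 0.5, 0], [0, 0, 0, 0], [0, 0, 0, 0], [0, 0, 0, 0], [0, 0, 0, 0], [0, 0, 0, 0], [0, 0, 0, 0]]]'

```text
t: 23.37
eef_pos: [0.5745, 0.0048, 0.127]
ee_rot: [-3.136, 0.001, -1.569]
force: [-13.0, 9.6, 29.8]
width: 0.0226
gripper_force: 40.2
```

```bash
python3 - <<'E'
from h import *
im=save('side','pics/s5.png')
s=telemetry.get_state();print(s['eef_pos'],s['force'],s['moment'])
for u in (306,308,310,312,314): print(u,im[200:232,u].astype(int).sum(1)//3)
print([proj('side',[.573-.009,.0015+.0275,z])[1].round(1) for z in (.1,.104,.109,.124)])
E
```

```text
[0.57448443 0.00485049 0.12700232] [-13.67859631  11.32405863  29.52990285] [ 3.21353912  5.2326065  -0.12870245]
306 [ 61  61  62  64  63  61  63  68  74  85  92  99  99  98  97  98  97 105
 120 148 166 172 173 172 172 173 175 173 173 173 174 175]
308 [ 76  77  79  79  79  79  82  86  91  94  91  94 100 102 101 100  99 100
 108 133 162 176 178 178 178 179 179 176 180 179 178 178]
310 [ 92  95  96  97 100  98  98  99  98  95  94  95  96 103 103 102 103 102
 106 124 149 170 180 180 183 181 183 182 182 182 182 181]
312 [ 92  93  96  97  98 100  98  96  95  95  91  95  99 103 102 103 102 101
 107 122 148 170 183 183 184 183 181 181 183 181 182 181]
314 [ 96  95  93  86  79  84  92 102 101 100  98  96  99 103 101 102 100 100
 104 123 149 170 180 182 182 180 182 182 181 181 180 181]
[np.float64(221.0), np.float64(219.9), np.float64(218.5), np.float64(214.2)]
```

>>> servo_tool --series '[[[0, 1, 0, 0], [-0.5, 1, 0, 0], [-0.5, 0, 0, 0], [0, 0, 1, 0], [0, 0, 0.5, 0], [0, 0, 0, 0], [0, 0, 0, 0], [0, 0, 0, 0], [0, 0, 0, 0], [0, 0, 0, 0]]]'

```text
t: 24.25
eef_pos: [0.574, 0.0058, 0.126]
ee_rot: [-3.133, 0.001, -1.568]
force: [-10.0, 8.6, 28.3]
width: 0.0226
gripper_force: 40.1
```

>>> servo_tool --series '[[[-1, 1, 0, 0], [-0.5, 1, 0, 0], [0, 0, 1, 0], [0, 0, 1, 0], [0, 0, 0, 0], [0, 0, 0, 0], [0, 0, 0, 0], [0, 0, 0, 0], [0, 0, 0, 0], [0, 0, 0, 0]]]'

```text
t: 25.08
eef_pos: [0.5737, 0.0064, 0.1255]
ee_rot: [-3.13, -0.001, -1.567]
force: [-6.3, 2.0, 33.5]
width: 0.0223
gripper_force: 40.1
```

>>> servo_tool --series '[[[0.5, 0.5, 0, 0], [0, 0, 1, 0], [0, 0, 0.5, 0], [0, 0, 0, 0], [0, 0, 0, 0], [0, 0, 0, 0], [0, 0, 0, 0], [0, 0, 0, 0], [0, 0, 0, 0], [0, 0, 0, 0]]]'

```text
t: 25.92
eef_pos: [0.5738, 0.0063, 0.1255]
ee_rot: [-3.128, -0.0, -1.567]
force: [-10.3, 5.1, 44.1]
width: 0.0224
gripper_force: 40.2
```

```bash
python3 - <<'E'
from h import *
im=save('side','pics/s6.png')
s=telemetry.get_state();print(s['eef_pos'],s['force'],s['moment'])
for u in (306,308,310,312,314): print(u,im[214:226,u].astype(int).sum(1)//3)
g=lambda f:cv2.cvtColor(cv2.imread(f),cv2.COLOR_BGR2GRAY)[224:250,288:345].astype(np.float32)
for f in('s2','s3','s5'): print(f,cv2.phaseCorrelate(g(f'pics/{f}.png'),g('pics/s6.png'),cv2.createHanningWindow((57,26),cv2.CV_32F)))
v0=proj('side',[.574,.002,.1]);print('px for 2mm y',proj('side',[.574,.004,.1])-v0)
E
```

```text
[0.5737999  0.0063216  0.12545835] [-10.68989698   5.17364699  43.42701767] [1.17797881 3.97320792 0.00707271]
306 [ 99  95  96  99 112 138 159 172 173 173 173 173]
308 [102 101  99 101 102 121 150 171 178 178 178 178]
310 [104 102 101  99 103 112 140 168 181 181 182 181]
312 [105 104 101 100 101 111 138 170 181 182 183 182]
314 [104 101 100 100 101 111 138 168 179 183 181 181]
s2 ((0.2656136621427585, -0.09526981421380398), 0.2971137114513068)
s3 ((0.017821169315912044, 1.0961163905865732), 0.5587480892369776)
s5 ((0.12347569252840529, 0.7993055481951021), 0.9268218246507056)
px for 2mm y [-0.23325301  0.39322198]
```

```bash
python3 - <<'E'
from h import *
G={f:cv2.cvtColor(cv2.imread(f'pics/{f}.png'),cv2.COLOR_BGR2GRAY).astype(np.float32) for f in('side0','s2','s3','s5','s6')}
p=proj('side',[.575,.045,.03]);print(p)
for u in (296,302,308,314):
    for f in ('s2','s3','s5','s6'): print(u,f,G[f][232:258,u].astype(int))
# edge across stand near (static control) and grip/stop gap
for f in ('s2','s3','s5','s6'): print(f,G[f][228,285:330].astype(int))
E
```

```text
[305.47749394 242.1243795 ]
296 s2 [134 140 141 142 142 142 144 148 147 140 125 105  88  79  75  71  72  70
  71  73  72  70  74  71  71  71]
296 s3 [135 139 140 141 143 141 143 149 149 141 125 104  90  79  73  72  70  70
  71  71  69  72  71  71  72  71]
296 s5 [134 140 141 140 142 140 142 148 150 141 124 105  89  78  72  69  70  72
  70  71  72  70  72  72  72  72]
296 s6 [134 140 141 142 142 142 144 148 148 142 125 107  89  79  74  70  72  72
  71  71  72  69  70  68  72  70]
302 s2 [153 148 146 147 148 146 144 142 140 141 135 116  86  72  72  71  72  72
  71  72  70  71  72  72  71  71]
302 s3 [151 148 147 149 147 146 143 144 141 141 136 115  88  73  71  72  70  71
  72  75  71  72  70  69  73  74]
302 s5 [151 148 145 147 146 146 143 141 140 142 135 115  87  73  69  71  70  73
  70  70  71  70  70  71  72  71]
302 s6 [150 148 145 146 147 146 146 142 139 142 136 115  85  74  71  72  71  70
  69  72  71  70  71  71  72  71]
308 s2 [183 179 174 159 149 145 145 147 145 143 145 147 137 117  88  74  71  70
  70  72  70  72  70  71  71  73]
308 s3 [181 181 172 160 148 147 146 148 146 14
[... 799 characters left out ...]
  76 100 121 134 140 144 153
 161 169 173 177 181 183 186 186 187 187 185 186 184 181 179 177 177 174
 166 157 159 177 200 217 224 223 219]
s3 [143 143 140 139 138 135 131 126 114  94  73  76 100 122 133 140 146 151
 161 168 173 177 181 183 183 186 186 188 185 185 185 191 189 188 184 175
 161 161 175 191 201 206 193 167 144]
s5 [144 141 139 139 136 135 131 125 115  94  73  75 100 122 134 137 145 151
 162 169 173 176 178 184 185 186 185 187 186 185 184 180 178 176 170 167
 166 164 167 166 161 164 166 163 160]
s6 [143 140 141 140 137 136 131 125 114  92  72  77  99 121 134 139 145 152
 161 168 174 176 181 182 185 184 188 187 185 184 184 181 180 175 172 168
 163 158 153 152 155 157 160 166 178]
```

>>> servo_tool --series '[[[0, 0.5, -0.7, 0], [0, 0.5, 0, 0], [0, 0, 0, 0], [0, 0, 0, 0], [0, 0, 0, 0], [0, 0, 0, 0], [0, 0, 0, 0], [0, 0, 0, 0], [0, 0, 0, 0], [0, 0, 0, 0]]]'

```text
t: 26.8
eef_pos: [0.5737, 0.0063, 0.1255]
ee_rot: [-3.127, 0.0, -1.567]
force: [-4.8, 3.1, 35.4]
width: 0.0228
gripper_force: 40.2
```

```bash
python3 -c "
from station import ticket
print(ticket.job_done())"
```

```text
the job is handed in; nothing more can be done
None
```

I handed the job in at 26.8 s, with no verdict shown: the carriage is against its stop, the small grey cap clicked on and bottomed out at about shoulder height, and the gripper is still pressing it down with about 35 N.

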